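Wedge a valve block tight in its bench fixture

TASK

Lock the loose valve block in the bench fixture with the aluminium wedge: lay the wedge flat on the fixture plate, thin end in the gap between the block and the slanted jaw, let go of it, then with closed fingers tap its thick end further in until it locks tight and drives no further under a firm push of about 20 N. Do not over-drive it, do not touch the block itself, leave the wedge in place with the arm clear, and leave the other parts on the bench where they are.

Things in the scene. Friction and masses are not known exactly. Their poses are not given: they have to be found in the camera images.
- wedge: Loose aluminium wedge, 36 mm high, 0.19 kg, lying flat. Origin: underside, below the centre of its parallel-sided head; x points to the thin end, z up. Head: x -15 to +15, y -12 to +12 mm; grip it from above across y. Taper: x +15 to +105 mm (tip, 8 mm thick). Its +y side is straight (y = +12, goes against the block); its -y side slants 1:6 from y = -11 at x = 15 to y = +4 at x = 105.
- wedge_tip (a point): Middle of the thin end of the wedge: x = 105, y = +8, z = 18 mm in the wedge's frame. When locked, it is 45 to 75 mm past the mouth of the gap.
- wedge_end (a point): Centre of the flat end face of the wedge's thick head, the face to tap: x = -15, y = 0, z = 18 mm in the wedge's frame. It stays 45 mm or more outside the mouth.
- fixture: Steel plate 240 x 180 mm, 12 mm thick (x -130 to +110, y -68 to +112 mm), fixed to the bench, turned and moved each time. Origin: bench level, at the mouth of the wedge gap; x points into the gap, the way the wedge is driven; y towards the block; z up. The plate before the mouth is bare. Behind the block's +y side and +x end stands a grey L-shaped stop, 45 mm high, bolted at a y that varies by 4 mm.
- jaw (a point): Top of the grey slanted jaw's gap face at the mouth: x = 0, y = -10, z = 48 mm in the fixture's frame. The jaw is fixed, 36 mm high above the plate; its face slants 1:6, as the wedge, to y = +4 mm at x = 85 mm. A gap 1 mm wider lets the wedge lock 6 mm deeper. Wedge and block are lightly oiled metal (friction about 0.3): the wedge stays where it is left.
- block: Loose aluminium valve block with round ports in its top, 90 (x) x 55 (y) x 60 (z) mm, 0.75 kg, on the plate, square to it within 2 degrees, its -y face on the gap. Origin: underside centre. It stands 1 to 3 mm clear of the stop; the wedge pushes it home in jerks at 5 to 20 N, then resistance climbs steeply within 1 mm. A last push of 18 to 30 N locks it; under 14 N may be loose, over 40 N may over-drive.
- cartridge_a: Bystander: steel cartridge valve, 32 mm across, 60 mm high, standing on the bench. Origin: underside centre.
- cartridge_b: Bystander: a second cartridge valve of the same shape and size.
- socket: Bystander: steel socket, a tube 28 mm across and 40 mm high, standing. Origin: underside centre.
- bolt: Bystander: bolt standing on its head, 20 mm across, 55 mm high. Origin: underside centre.
- seal_ring: Bystander: black rubber seal ring, 48 mm across, 6 mm thick, lying flat. Origin: underside centre.
- mallet: Bystander: red soft-faced hammer, lying down, about 0.3 m long along its x. Not needed.
- hex_key: Bystander: L-shaped dark hex key, 120 x 32 mm, 8 mm thick, lying flat. Origin: under the middle of the long arm.
Mind the look-alikes: they are no part of the job. Of the things like the wedge, leave any that is brown or purple; of the rest the larger one is meant.

How it is judged:
By the outcome, as a careful person would: the job done as asked, in the order asked, and still so for the second after the job is handed in, with the robot touching nothing.
It also fails if it takes over 58 s, if anything falls off the work surface, if the arm or the gripper's body presses on something with over 40 N, if the wrist force passes 120 N, or if a joint passes its speed limit or range.

ROBOT

A 6-joint arm with a two-finger parallel gripper is mounted at the origin on the work surface. World frame = base frame: x ahead of the robot, y to its left, z up, the work surface at z = 0. Lengths are in m, angles in rad, forces in N, time in s.
With the tool pointing down it reaches from about 0.2 to 0.875 m from the base axis. Payload 3.4 kg.
Tool frame: the origin (TCP) lies midway between the tips of the shut fingers; the grasp point (between the pads) lies 19 mm behind it; z points along the fingers, y is the line along which they close (so a half turn about z gives the same grasp; the last joint's range is limited). The gripper opens to 94 mm and grips with 3 to 60 N. Pads are 16 mm wide; open, the fingers measure 119 mm over their backs; the gripper's body (75 mm by 177 mm) begins 78 mm behind the grasp point.
Start: joints at [-1.366, 0.276, 1.505, -0, 1.361, -0.121], TCP at [0.184, -0.545, 0.205] pointing down, gripper open.
Joint ranges: [-2.89, 2.89], [-0.75, 2.08], [0.22, 2.7], [-1.18, 4.32], [0.11, 2.71], [-2.7, 2.7]. Speed limits (rad/s): [2.57, 2.57, 3.14, 3.14, 3.14, 3.14].

INTERFACE

Orientations are given as [roll, pitch, yaw] about the fixed x, y, z axes, in that order (R = Rz(yaw) Ry(pitch) Rx(roll)).
In Python, from rig import bot, imaging gives the robot as it stands. The module is installed in compiled form; this text tells all that it offers.
- The arm moves only by the tool carry_out, never from a script. Its argument "targets" is a list that holds one entry, the list of rows, each a list of 6 numbers: the shift along the tool's x, y, z normalised to -1 to 1, where 1 is 12 cm, then the turn, a rotation vector about the tool's x, y, z normalised to -1 to 1, where 1 is 90 degrees. A call has 1 to 10 rows; each row shifts and turns the commanded pose from where the row before left it, along the tool's axes as they then stand; what a row does not reach is not made up. A row lasts 1/10 s, in which the tool goes at most 50 mm and 8.59 degrees, less where a joint would pass 70% of its speed; a pose out of reach is approached as far as the arm can. A call with a number of a shift or a turn outside -1 to 1 is refused whole. A call with a gripper value outside its range is refused whole. "hand" is the opening, from 0 (shut) to 1 (fully open), set as the call begins (left out, the last holds). The fingers move at their own pace and stop on an object; the grip force is fixed at half the most. Time passes only in rows, so rows that do not move let the fingers close. It gives the time, the measured TCP pose, the force, the opening and the grip force at its end, in the units of the state.
- bot.state(): the state, without advancing time (a new reading comes with each control period).
- imaging.read_camera(name): name is "side" or "top" or "wrist"; returns the picture (420x560x3 uint8, red, green, blue); there is no depth.
- imaging.camera_params(name): a dict with "mtx" (3x3 intrinsics, pixels), "k1" (the pictures are not rectified: a ray, as slopes to the right and down, at radius r is drawn at 1 + k1 r^2 times it, then the intrinsics apply), "origin" and "orientation" of the camera in the world. Camera axes: x right, y down, z forward; pixel columns grow to the right and rows downward; lengths in m; the calibration is good to about 2 mm. A picture is of the moment at which its call begins: read the wrist's pose just before it. camera_params takes no time and is no camera call; for the wrist camera it gives the pose at the moment of the call.
- bot.job_done(): hands the job in; it is judged then, once.
The state is a dict: "t": time; "q": joint angles; "joint_velocities": joint speeds; "joint_torque": joint torques, N m; "tool_pos": TCP position; "eef_rot": TCP orientation; "force": force on the tool from outside, world axes, zero at the start; "torque": the same for the moment, N m; "gripper_width": finger opening in m; "grasp_force": force on a finger pad.
Only numpy, scipy, OpenCV 4.12 (cv2) and the standard library are available. Lean on these libraries where they do the work, as an engineer would, in place of code of your own. Each camera call takes 0.05 s, during which the arm holds its last target. There are 200 camera calls.

## Working session

There is one attempt and no reset: what is moved stays moved. The work goes in short steps, Python scripts to look and compute and a tool call to move; the robot and the scene stay as the last step left them, time stands still between calls to the robot, and variables do not carry over. Pictures are saved under pics/ and viewed, at most 10 in all, crops included, and the job is handed in when it is done.

Besides the shell and the picture viewer there is one more tool, called after ">>>" as name(argument=value, ...), one argument or row to a line, values as JSON. carry_out: Moves the arm, as the interface text tells. Its arguments: {"type":"object","properties":{"targets":{"type":"array"},"hand":{"type":"number"}},"required":["targets"]}

```bash
mkdir -p pics; cat > h.py <<'E'
import numpy as np, cv2
from rig import bot, imaging
from scipy.spatial.transform import Rotation as R
def cam(n):
    p=imaging.camera_params(n); o=np.array(p["orientation"],float)
    M=o if o.shape==(3,3) else R.from_euler('xyz',o).as_matrix()
    return np.array(p["mtx"]),p["k1"],np.array(p["origin"]),M
def ray(c,px):
    K,k,o,M=c; d=np.linalg.solve(K,[px[0],px[1],1.])[:2]; u=d.copy()
    for _ in range(20): u=d/(1+k*(u@u))
    return M@np.array([u[0],u[1],1.])
def plane(c,px,z):
    v=ray(c,px); return c[2]+v*(z-c[2][2])/v[2]
def proj(c,P):
    K,k,o,M=c; v=M.T@(np.array(P)-o); u=v[:2]/v[2]; u=u*(1+k*(u@u)); return (K@[u[0],u[1],1])[:2]
def snap(n,f):
    c=cam(n); im=imaging.read_camera(n); cv2.imwrite(f"pics/{f}.png",im[:,:,::-1]); return c,im
E
python3 - <<'E'
from h import *
for n in("top","side"):
    c,im=snap(n,n+"1"); print(n,c, imaging.camera_params(n)["orientation"])
a=bot.state(); print(a)
E
```

```text
top (array([[400.90432714,   0.        , 276.51746235],
       [  0.        , 400.90432714, 204.43668744],
       [  0.        ,   0.        ,   1.        ]]), -0.0770239078986113, array([ 0.38166147, -0.02114689,  1.15364375]), array([[ 2.90173889e-02, -9.87516801e-01,  1.54817825e-01],
       [-9.99567673e-01, -2.94012125e-02, -1.89560867e-04],
       [ 4.73902633e-03, -1.54745393e-01, -9.87943017e-01]])) [-2.98622116 -0.00473904 -1.54177454]
side (array([[434.96630428,   0.        , 276.35814407],
       [  0.        , 434.96630428, 205.24572524],
       [  0.        ,   0.        ,   1.        ]]), -0.11561879692131767, array([0.37304317, 0.7067447 , 0.70833493]), array([[-0.95860323, -0.19200849,  0.21026789],
       [-0.28456308,  0.61958033, -0.73153542],
       [ 0.01018316, -0.76108669, -0.64857023]])) [-2.27654502 -0.01018333 -2.85302662]
{'t': 0.1, 'q': array([-1.36598854e+00,  2.76512044e-01,  1.50596603e+00, -2.59967308e-05,
        1.36067640e+00, -1.21031092e-01]), 'joint_velocities': array([-0.00027385, -0.00040919, -0.00146752,  0.00024266, -0.00118777,
        0.00066923]), 'joint_torque': array([ 1.67167345e-03, -4.05452478e+01, -2.37780869e+01,  7.03174341e-02,
        2.98323145e-02, -4.36491052e-05]), 'tool_pos': array([ 0.18392888, -0.54427803,  0.20471861]), 'eef_rot': array([-3.14003919e+00, -1.63336737e-04,  3.25844193e-01]), 'force': array([ 0.0407234 ,  0.52780216, -0.82599991]), 'torque': array([-0.01817514, -0.00402655,  0.0291373 ]), 'grasp_force': 0.0, 'gripper_width': 0.09398195349414697}
```

View pics/top1.png

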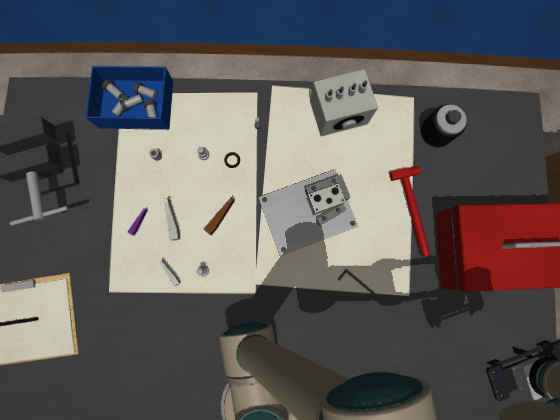

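View pics/side1.png

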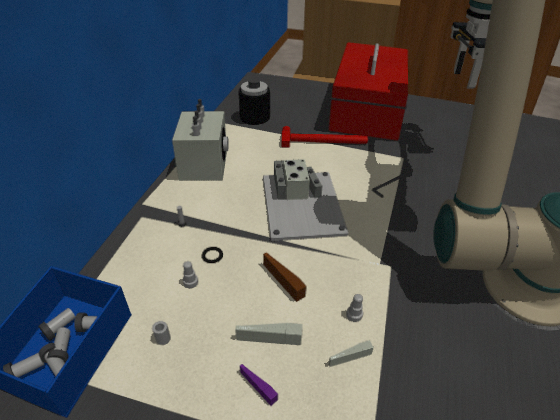

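Top view: the target is the large grey wedge, with its head at about (173,236) and tip at (168,197). The small grey one at (170,271), the brown and the purple are decoys. The fixture plate has corners at about (262,197), (335,171), (356,225) and (283,252), the block is at (326,195), and the gap opens to the left. Next I'll get rough positions and the wrist camera mounting.

```bash
python3 - <<'E'
from h import *
np.set_printoptions(precision=4,suppress=True)
c=cam("top")
for p in[(173,236),(168,197)]: print(p,plane(c,p,.036))
for p in[(262,197),(335,171),(356,225),(283,252)]: print(p,plane(c,p,.012))
w=cam("wrist"); s=bot.state(); T=R.from_euler('xyz',s["eef_rot"]).as_matrix()
print(T); print("cam in tool",T.T@(w[2]-s["tool_pos"])); print(T.T@w[3]); print(w[0],w[1])
E
```

```text
(173, 236) [0.4588 0.2657 0.036 ]
(168, 197) [0.569  0.2876 0.036 ]
(262, 197) [0.5811 0.0212 0.012 ]
(335, 171) [ 0.6648 -0.1897  0.012 ]
(356, 225) [ 0.5076 -0.2512  0.012 ]
(283, 252) [ 0.4248 -0.0437  0.012 ]
[[ 0.9474  0.3201 -0.0003]
 [ 0.3201 -0.9474  0.0015]
 [ 0.0002 -0.0016 -1.    ]]
cam in tool [ 0.0771  0.001  -0.1793]
[[-0.0001 -0.9632 -0.2689]
 [ 1.     -0.0003  0.0008]
 [-0.0009 -0.2689  0.9632]]
[[320.0197   0.     284.9411]
 [  0.     320.0197 209.185 ]
 [  0.       0.       1.    ]] -0.0493852618567161
```

```bash
cat >> h.py <<'E'
def plan(pos,yaw,n,p0=None,y0=None):
    """n rows from (p0,y0) (default: now) to pos,yaw, tool down"""
    s=bot.state(); p=np.array(s["tool_pos"] if p0 is None else p0,float)
    y=s["eef_rot"][2] if y0 is None else y0
    pos=np.array(pos,float); out=[]
    for i in range(n):
        v=(pos-p)/(n-i); dy=(yaw-y)/(n-i)
        a=np.array([np.cos(y)*v[0]+np.sin(y)*v[1], np.sin(y)*v[0]-np.cos(y)*v[1], -v[2]])
        r=np.round(a/.12,3); t=round(-dy/(np.pi/2),3); out.append([*map(float,r),0,0,t])
        a=r*.12; p=p+[np.cos(y)*a[0]+np.sin(y)*a[1], np.sin(y)*a[0]-np.cos(y)*a[1], -a[2]]; y-=t*np.pi/2
    for i in range(0,n,10): print(str(out[i:i+10]).replace(" ",""))
    print("end",p.round(4),round(y,4),"maxshift",max(np.linalg.norm(np.array(o[:3])) for o in out)*120)
E
python3 -c "
from h import *
plan([.57,-.21,.26],1.95,13)"
```

```text
[[0.303,-0.124,-0.035,0,0,np.float64(-0.08)],[0.316,-0.085,-0.035,0,0,np.float64(-0.079)],[0.324,-0.045,-0.036,0,0,np.float64(-0.08)],[0.327,-0.004,-0.035,0,0,np.float64(-0.079)],[0.325,0.037,-0.036,0,0,np.float64(-0.08)],[0.318,0.077,-0.035,0,0,np.float64(-0.079)],[0.306,0.116,-0.036,0,0,np.float64(-0.08)],[0.289,0.153,-0.035,0,0,np.float64(-0.079)],[0.268,0.188,-0.036,0,0,np.float64(-0.08)],[0.243,0.22,-0.035,0,0,np.float64(-0.079)]]
[[0.214,0.249,-0.036,0,0,np.float64(-0.08)],[0.181,0.273,-0.035,0,0,np.float64(-0.079)],[0.145,0.293,-0.036,0,0,np.float64(-0.08)]]
end [ 0.57 -0.21  0.26] 1.95 maxshift 39.635075375227935
```

>>> carry_out(
  targets=[
    [[0.303,-0.124,-0.035,0,0,-0.08],[0.316,-0.085,-0.035,0,0,-0.079],[0.324,-0.045,-0.036,0,0,-0.08],[0.327,-0.004,-0.035,0,0,-0.079],[0.325,0.037,-0.036,0,0,-0.08],[0.318,0.077,-0.035,0,0,-0.079],[0.306,0.116,-0.036,0,0,-0.08],[0.289,0.153,-0.035,0,0,-0.079],[0.268,0.188,-0.036,0,0,-0.08],[0.243,0.22,-0.035,0,0,-0.079]],
  ],
)

```text
t: 1.1
tool_pos: [0.4818, -0.2864, 0.2477]
eef_rot: [-3.141, -0.0, 1.58]
force: [-0.1, -0.6, 0.2]
gripper_width: 0.0942
grasp_force: 0.0
```

>>> carry_out(
  targets=[
    [[0.214,0.249,-0.036,0,0,-0.08],[0.181,0.273,-0.035,0,0,-0.079],[0.145,0.293,-0.036,0,0,-0.08],[0,0,0,0,0,0],[0,0,0,0,0,0],[0,0,0,0,0,0]],
  ],
)

```text
t: 1.7
tool_pos: [0.5691, -0.2111, 0.2603]
eef_rot: [-3.14, -0.0, 1.949]
force: [0.6, 0.1, 0.7]
gripper_width: 0.094
grasp_force: 0.0
```

```bash
sed -i 's/round(-dy/round(float(-dy)/;s|(np.pi/2),3)|(np.pi/2),3)|' h.py; python3 - <<'E'
from h import *
s=bot.state(); print(s["tool_pos"],s["eef_rot"],s["t"],s["force"])
c,im=snap("wrist","w1"); np.savez("w1.npz",K=c[0],k=c[1],o=c[2],M=c[3],im=im)
c,im=snap("top","top2")
E
```

```text
[ 0.5691312  -0.21105521  0.26029791] [-3.14010406e+00 -4.14885402e-04  1.94872813e+00] 1.7 [0.59280803 0.12546924 0.70012864]
```

View pics/w1.png

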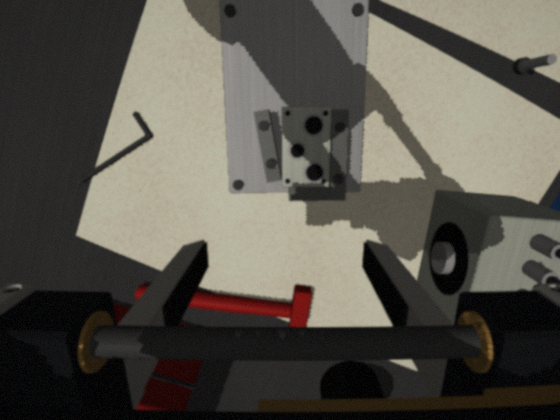

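The wrist view shows the block's top at cols 283–331, rows 107–187, the jaw at cols 255–282 left of it, and the L-stop to the right and below. The mouth faces up. I'll go closer for accuracy.

>>> carry_out(
  targets=[
    [[0.12,0,0.24,0,0,0],[0.14,0,0.25,0,0,0],[0.14,0,0.25,0,0,0],[0,0,0,0,0,0],[0,0,0,0,0,0],[0,0,0,0,0,0]],
  ],
)

```text
t: 2.4
tool_pos: [0.5539, -0.1677, 0.1741]
eef_rot: [3.139, 0.004, 1.949]
force: [-0.8, 0.1, 0.4]
gripper_width: 0.0939
grasp_force: 0.0
```

```bash
python3 - <<'E'
from h import *
s=bot.state(); print(s["tool_pos"],s["eef_rot"],s["t"],s["force"])
c,im=snap("wrist","w2"); np.savez("w2.npz",K=c[0],k=c[1],o=c[2],M=c[3],im=im)
cr=im[90:260,180:400]; cr=cv2.convertScaleAbs(cr,alpha=1.5)
cv2.imwrite("pics/w2c.png",cv2.resize(cr,None,fx=3.5,fy=3.5,interpolation=cv2.INTER_CUBIC)[:,:,::-1])
E
```

```text
[ 0.55387644 -0.16774305  0.17405337] [3.13884853 0.00352401 1.948896  ] 2.4 [-0.75843437  0.09365846  0.43873864]
```

View pics/w2c.png

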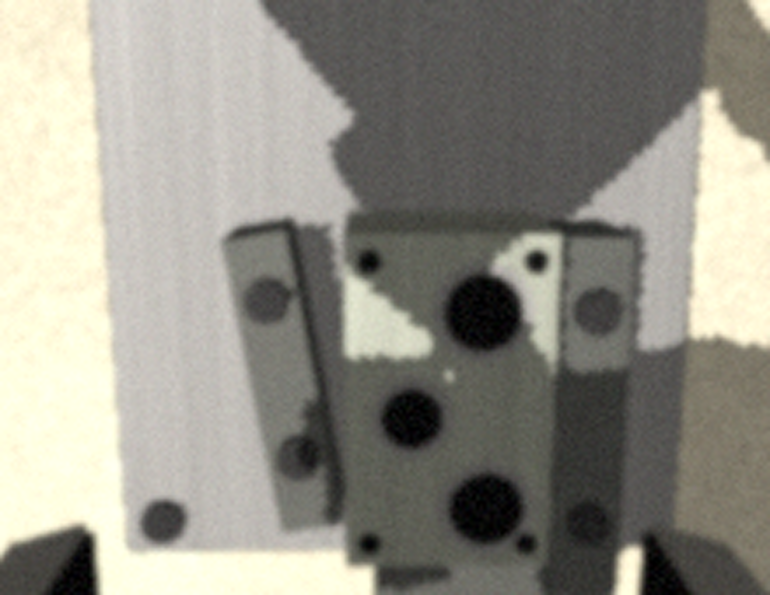

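Crop pixels: jaw gap-face top at the mouth (290,222), running to about (328,520). Block top corners at (347,232), (562,232), (550,570) and (347,565). Plate left edge (93,0)→(130,550), right edge (707,0)→(672,545), far edge at row 550.

```bash
cat > fx.py <<'E'
from h import *
np.set_printoptions(precision=4,suppress=True)
d=np.load("w2.npz"); c=(d["K"],float(d["k"]),d["o"],d["M"])
f=lambda p,z: plane(c,(p[0]/3.5+180-.36,p[1]/3.5+90-.36),z)[:2]
L=[f((96,40),.012),f((130,545),.012)]; Rr=[f((705,40),.012),f((674,520),.012)]; B=[f((132,550),.012),f((340,550),.012)]
yaw=[np.arctan2(*(a[1]-a[0])[::-1]) for a in(L,Rr)]; print("edge yaw",yaw,"B",np.arctan2(*(B[1]-B[0])[::-1])-np.pi/2)
th=np.mean(yaw); X=np.array([np.cos(th),np.sin(th)]); Y=np.array([-X[1],X[0]])
yl=np.mean([p@Y for p in L]); yr=np.mean([p@Y for p in Rr]); print("width",yr-yl)
oy=(yl+.068+yr-.112)/2; ox=np.mean([p@X for p in B])-.110
J=f((290,222),.048); print("jaw in fixture",J@X-ox,J@Y-oy)
O=X*ox+Y*oy; print("O",O,"th",th)
for n,p,z in[("jaw end",(328,515),.048),("b1",(347,232),.072),("b2",(562,232),.072),("b3",(550,570),.072),("b4",(347,565),.072)]:
    q=f(p,z)-O; print(n,(q@X)*1e3,(q@Y)*1e3)
E
python3 fx.py
python3 - <<'E'
import sys; sys.path.insert(0,'.')
from h import *
print("view wedge plan"); plan([.5,.28,.28],np.pi+.2,15)
E
```

```text
edge yaw [np.float64(-1.1857642240340482), np.float64(-1.1822584101272975)] B -1.1923963072360249
width 0.17774767102959932
jaw in fixture -2.2953920508883563e-05 -0.009178368517972657
O [ 0.5247 -0.1292] th -1.1840113170806728
jaw end 84.36736658742637 -0.4722574919291104
b1 0.13142827222607595 6.598391263881526
b2 0.5495974606263895 60.31301162742401
b3 91.84959204150556 60.53590496435813
b4 89.77566393032957 5.345538832129779
view wedge plan
[[0.242,0.064,-0.059,0,0,-0.059],[0.235,0.086,-0.059,0,0,-0.059],[0.226,0.108,-0.059,0,0,-0.059],[0.215,0.128,-0.059,0,0,-0.059],[0.203,0.147,-0.059,0,0,-0.059],[0.188,0.165,-0.059,0,0,-0.059],[0.172,0.182,-0.059,0,0,-0.059],[0.154,0.197,-0.059,0,0,-0.059],[0.136,0.211,-0.059,0,0,-0.059],[0.115,0.223,-0.059,0,0,-0.059]]
[[0.094,0.232,-0.059,0,0,-0.059],[0.073,0.24,-0.058,0,0,-0.059],[0.05,0.246,-0.059,0,0,-0.06],[0.027,0.249,-0.058,0,0,-0.059],[0.003,0.25,-0.059,0,0,-0.06]]
end [0.5  0.28 0.28] 3.3422 maxshift 30.944647356206858
```

```bash
python3 - <<'E'
from h import *
plan([.57,.285,.20],np.pi+.2,15)
E
```

```text
[[0.23,0.101,-0.014,0,0,-0.059],[0.22,0.122,-0.014,0,0,-0.059],[0.208,0.142,-0.014,0,0,-0.059],[0.194,0.16,-0.015,0,0,-0.059],[0.178,0.178,-0.014,0,0,-0.059],[0.161,0.193,-0.015,0,0,-0.059],[0.142,0.208,-0.014,0,0,-0.059],[0.123,0.22,-0.015,0,0,-0.059],[0.102,0.23,-0.014,0,0,-0.059],[0.08,0.239,-0.015,0,0,-0.059]]
[[0.057,0.245,-0.014,0,0,-0.059],[0.035,0.249,-0.015,0,0,-0.059],[0.011,0.251,-0.014,0,0,-0.06],[-0.012,0.251,-0.015,0,0,-0.059],[-0.036,0.25,-0.014,0,0,-0.06]]
end [0.57  0.285 0.2  ] 3.3422 maxshift 30.35596811172393
```

>>> carry_out(
  targets=[
    [[0.23,0.101,-0.014,0,0,-0.059],[0.22,0.122,-0.014,0,0,-0.059],[0.208,0.142,-0.014,0,0,-0.059],[0.194,0.16,-0.015,0,0,-0.059],[0.178,0.178,-0.014,0,0,-0.059],[0.161,0.193,-0.015,0,0,-0.059],[0.142,0.208,-0.014,0,0,-0.059],[0.123,0.22,-0.015,0,0,-0.059],[0.102,0.23,-0.014,0,0,-0.059],[0.08,0.239,-0.015,0,0,-0.059]],
  ],
)

```text
t: 3.45
tool_pos: [0.5642, 0.1367, 0.1911]
eef_rot: [3.141, 0.003, 2.88]
force: [0.8, 0.3, -0.2]
gripper_width: 0.0939
grasp_force: 0.0
```

>>> carry_out(
  targets=[
    [[0.057,0.245,-0.014,0,0,-0.059],[0.035,0.249,-0.015,0,0,-0.059],[0.011,0.251,-0.014,0,0,-0.06],[-0.012,0.251,-0.015,0,0,-0.059],[-0.036,0.25,-0.014,0,0,-0.06],[0,0,0,0,0,0],[0,0,0,0,0,0],[0,0,0,0,0,0]],
  ],
)

```text
t: 4.25
tool_pos: [0.5684, 0.2856, 0.1984]
eef_rot: [-3.141, 0.001, -2.942]
force: [1.0, 0.2, 0.9]
gripper_width: 0.0942
grasp_force: 0.0
```

```bash
python3 - <<'E'
from h import *
s=bot.state(); print(s["tool_pos"],s["eef_rot"],s["t"],s["force"])
c,im=snap("wrist","w3"); np.savez("w3.npz",K=c[0],k=c[1],o=c[2],M=c[3],im=im)
cr=im[50:270,180:400]
cv2.imwrite("pics/w3c.png",cv2.resize(cr,None,fx=2.7,fy=2.7,interpolation=cv2.INTER_CUBIC)[:,:,::-1])
E
```

```text
[0.56840184 0.2856025  0.19843267] [-3.14082020e+00  7.79103206e-04 -2.94155625e+00] 4.25 [1.011743   0.2320481  0.94692624]
```

View pics/w3c.png

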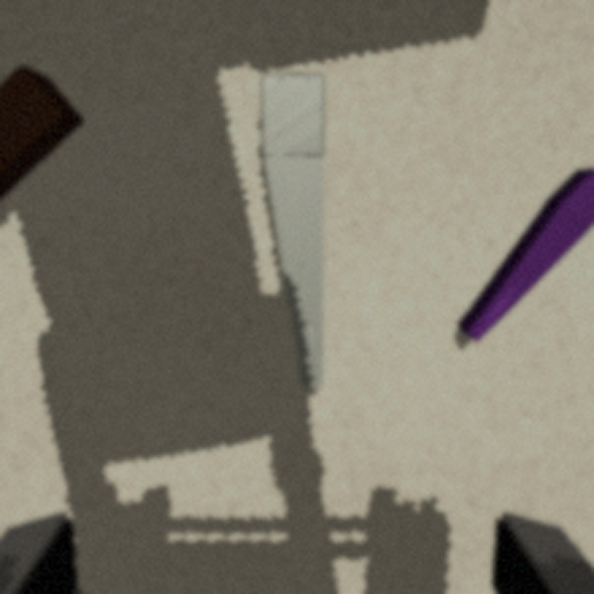

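In the crop, the wedge's head top corners are (262,73), (323,73), (324,155) and (265,155). The tip is at about (314,389), and the straight +y side is on the right (col 324→320), as expected.

```bash
cat > wd.py <<'E'
from h import *
np.set_printoptions(precision=4,suppress=True)
d=np.load("w3.npz"); c=(d["K"],float(d["k"]),d["o"],d["M"])
f=lambda p,z=.036: plane(c,(p[0]/2.7+180-.3,p[1]/2.7+50-.3),z)[:2]
P=[f(p) for p in[(262,73),(323,73),(324,155),(265,155),(321,389)]]
v=P[4]-P[1]; th=np.arctan2(v[1],v[0]); v2=P[2]-P[1]; print(th,np.arctan2(v2[1],v2[0]),np.linalg.norm(v),np.linalg.norm(P[1]-P[0]),np.linalg.norm(v2))
X=np.array([np.cos(th),np.sin(th)]); Y=np.array([-X[1],X[0]])
for p in P: q=p-P[1]; print(q@X,q@Y)
# head centre: from end face + 15mm and mean of sides
ox=np.mean([P[0]@X,P[1]@X])+.015; oy=np.mean([P[0]@Y,P[1]@Y])
C=X*ox+Y*oy; print("centre",C, "th",th)
plan([C[0],C[1],.075],np.pi+th,8,y0=bot.state()["eef_rot"][2]+2*np.pi)
E
python3 wd.py
```

```text
0.20434645866587797 0.22333726964315204 0.12022014793447237 0.02262287770041566 0.029331611916153563
-9.497209198094093e-05 -0.022622678350489554
0.0 0.0
0.029326322838974538 0.0005569976158676073
0.02923545786192883 -0.02178923709406446
0.12022014793447237 -1.1063635410083092e-18
centre [0.4637 0.2661] th 0.20434645866587797
[[0.111,0.002,0.128,0,0,-0.0],[0.111,0.002,0.129,0,0,-0.0],[0.111,0.002,0.128,0,0,-0.0],[0.111,0.002,0.129,0,0,-0.001],[0.11,0.002,0.128,0,0,-0.0],[0.111,0.002,0.129,0,0,-0.001],[0.11,0.002,0.128,0,0,-0.0],[0.111,0.001,0.129,0,0,-0.001]]
end [0.4637 0.266  0.075 ] 3.3461 maxshift 20.423280833401865
```

>>> carry_out(
  targets=[
    [[0.222,0.004,0.257,0,0,-0.001],[0.222,0.004,0.257,0,0,-0.001],[0.221,0.004,0.257,0,0,0],[0.221,0.003,0.257,0,0,0],[0,0,0,0,0,0],[0,0,0.2,0,0,0],[0,0,0.18,0,0,0],[0,0,0.18,0,0,0],[0,0,0,0,0,0]],
  ],
)

```text
t: 5.2
tool_pos: [0.4635, 0.2659, 0.0062]
eef_rot: [-3.141, -0.003, -2.938]
force: [-0.8, -0.1, -0.1]
gripper_width: 0.0942
grasp_force: 0.0
```

>>> carry_out(
  hand=0,
  targets=[
    [[0,0,0,0,0,0],[0,0,0,0,0,0],[0,0,0,0,0,0],[0,0,0,0,0,0],[0,0,0,0,0,0],[0,0,0,0,0,0],[0,0,0,0,0,0],[0,0,0,0,0,0]],
  ],
)

```text
t: 6.0
tool_pos: [0.4633, 0.267, 0.0073]
eef_rot: [-3.141, -0.0, -2.937]
force: [0.8, 0.6, -0.2]
gripper_width: 0.0338
grasp_force: 0.0
```

>>> carry_out(
  targets=[
    [[0,0,0,0,0,0],[0,0,0,0,0,0],[0,0,0,0,0,0]],
  ],
)

```text
t: 6.3
tool_pos: [0.4633, 0.267, 0.0072]
eef_rot: [-3.142, -0.0, -2.937]
force: [0.7, -0.1, 0.8]
gripper_width: 0.0239
grasp_force: 30.0
```

```bash
python3 - <<'E'
from h import *
s=bot.state(); print(s["tool_pos"],s["eef_rot"],s["t"],s["force"],s["gripper_width"],s["grasp_force"])
E
```

```text
[0.46329187 0.26700402 0.00724388] [-3.14152938e+00 -1.49216203e-04 -2.93680258e+00] 6.3 [ 0.66425376 -0.14640809  0.7721777 ] 0.023864945050575608 29.998910129070282
```

```bash
python3 - <<'E'
from h import *
s=bot.state();y0=s["eef_rot"][2]+2*np.pi
plan([s["tool_pos"][0],s["tool_pos"][1],.11],y0,3,y0=y0)
plan([.4713,-.0192,.11],1.9576,12,p0=[s["tool_pos"][0],s["tool_pos"][1],.11],y0=y0)
E
```

```text
[[-0.0,0.0,-0.285,0,0,-0.0],[-0.0,0.0,-0.286,0,0,-0.0],[-0.0,0.0,-0.285,0,0,-0.0]]
end [0.4633 0.267  0.11  ] 3.3464 maxshift 34.32
[[0.035,-0.196,-0.0,0,0,0.074],[0.012,-0.198,-0.0,0,0,0.074],[-0.011,-0.199,-0.0,0,0,0.074],[-0.034,-0.196,-0.0,0,0,0.074],[-0.056,-0.191,-0.0,0,0,0.074],[-0.078,-0.183,-0.0,0,0,0.073],[-0.099,-0.172,-0.0,0,0,0.074],[-0.118,-0.16,-0.0,0,0,0.073],[-0.136,-0.145,-0.0,0,0,0.074],[-0.151,-0.129,-0.0,0,0,0.073]]
[[-0.165,-0.111,-0.0,0,0,0.074],[-0.177,-0.09,-0.0,0,0,0.073]]
end [ 0.4713 -0.0192  0.11  ] 1.9578 maxshift 23.916454586748433
```

>>> carry_out(
  targets=[
    [[0,0,-0.285,0,0,0],[0,0,-0.286,0,0,0],[0,0,-0.285,0,0,0],[0.035,-0.196,0,0,0,0.074],[0.012,-0.198,0,0,0,0.074],[-0.011,-0.199,0,0,0,0.074],[-0.034,-0.196,0,0,0,0.074],[-0.056,-0.191,0,0,0,0.074],[-0.078,-0.183,0,0,0,0.073],[-0.099,-0.172,0,0,0,0.074]],
  ],
)

```text
t: 7.3
tool_pos: [0.4673, 0.099, 0.1097]
eef_rot: [-3.141, -0.001, 2.53]
force: [0.4, -0.0, -2.8]
gripper_width: 0.0238
grasp_force: 30.0
```

>>> carry_out(
  targets=[
    [[-0.118,-0.16,0,0,0,0.073],[-0.136,-0.145,0,0,0,0.074],[-0.151,-0.129,0,0,0,0.073],[-0.165,-0.111,0,0,0,0.074],[-0.177,-0.09,0,0,0,0.073],[0,0,0,0,0,0],[0,0,0,0,0,0],[0,0,0,0,0,0]],
  ],
)

```text
t: 8.1
tool_pos: [0.471, -0.0184, 0.1098]
eef_rot: [-3.141, -0.001, 1.959]
force: [0.3, -0.5, -1.7]
gripper_width: 0.0238
grasp_force: 30.0
```

```bash
python3 - <<'E'
from h import *
s=bot.state(); print(s["tool_pos"],s["eef_rot"],s["t"],s["force"],s["gripper_width"],s["grasp_force"])
c,im=snap("wrist","w4"); np.savez("w4.npz",K=c[0],k=c[1],o=c[2],M=c[3],im=im)
snap("top","top4")
p=s["tool_pos"]
plan([.4713,-.0192,.050],1.9576,4)
E
```

```text
[ 0.47095663 -0.01837833  0.1098118 ] [-3.14113817e+00 -9.32185782e-04  1.95911580e+00] 8.1 [ 0.3307116  -0.53456519 -1.691743  ] 0.02376552243160344 29.998708963394165
[[-0.002,-0.0,0.125,0,0,0.0],[-0.002,-0.001,0.125,0,0,0.0],[-0.002,-0.0,0.125,0,0,0.001],[-0.002,-0.001,0.124,0,0,0.0]]
end [ 0.4713 -0.0192  0.05  ] 1.958 maxshift 15.002399808030715
```

View pics/w4.png

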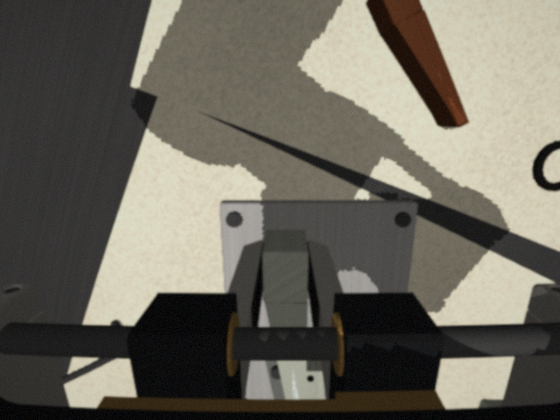

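The wedge is held, with its head end at (265–306, 232). The plate's near corners are at (221,201) and (418,202), which gives a check on the fixture pose.

```bash
python3 - <<'E'
from h import *
np.set_printoptions(precision=4,suppress=True)
d=np.load("w4.npz"); c=(d["K"],float(d["k"]),d["o"],d["M"])
th=-1.184; X=np.array([np.cos(th),np.sin(th)]); Y=np.array([-X[1],X[0]]); O=np.array([.5247,-.1292])
g=lambda p,z:((plane(c,p,z)[:2]-O)@X,(plane(c,p,z)[:2]-O)@Y)
print("corners",g((221,201),.012),g((418,202),.012))
print("head",g((265,232),.1386),g((306,232),.1386))
t=bot.state()["tool_pos"][:2]-O; print("tcp",t@X,t@Y)
E
```

```text
corners (np.float64(-0.13026566876367093), np.float64(-0.06646100441545683)) (np.float64(-0.12967731349568157), np.float64(0.11068569546270159))
head (np.float64(-0.14627417580786686), np.float64(-0.019156038118711693)) (np.float64(-0.1463083713361338), np.float64(0.0012920448748617516))
tcp -0.12296871810362245 -0.007758550298729414
```

>>> carry_out(
  targets=[
    [[-0.004,-0.001,0.16,0,0,0],[-0.004,-0.001,0.16,0,0,0.001],[0,0,0.16,0,0,0],[0,0,0.14,0,0,0],[0,0,0.08,0,0,0],[0,0,0.034,0,0,0],[0,0,0,0,0,0],[0,0,0,0,0,0]],
  ],
)

```text
t: 9.0
tool_pos: [0.4722, -0.0201, 0.0225]
eef_rot: [3.141, 0.001, 1.957]
force: [-1.1, -0.2, -2.4]
gripper_width: 0.0236
grasp_force: 30.0
```

```bash
cat > fr.py <<'E'
from h import *
th=-1.184; X=np.array([np.cos(th),np.sin(th)]); Y=np.array([-X[1],X[0]]); O=np.array([.5247,-.1292])
s=bot.state(); t=s["tool_pos"][:2]-O; f=s["force"][:2]
print("t",s["t"],"fx mm",(t@X*1e3).round(2),"fy",(t@Y*1e3).round(2),"z",(s["tool_pos"][2]*1e3).round(2),"yaw-err",s["eef_rot"][2]-(np.pi+th),"F x,y,z",(f@X).round(2),(f@Y).round(2),s["force"][2].round(2),"g",s["gripper_width"],s["grasp_force"])
E
python3 fr.py
```

```text
t 9.0 fx mm -120.82 fy -7.5 z 22.54 yaw-err -0.0009800332311133975 F x,y,z -0.26 -1.13 -2.43 g 0.023573926346206784 29.998660683631897
```

>>> carry_out(
  targets=[
    [[-0.06,-0.004,0.008,0,0,0],[-0.06,0,0,0,0,0],[-0.06,0,0,0,0,0],[-0.05,0,0,0,0,0],[-0.05,0,0,0,0,0],[0,0,0,0,0,0],[0,0,0,0,0,0],[0,0,0,0,0,0]],
  ],
)

```text
t: 9.8
tool_pos: [0.4834, -0.0513, 0.0209]
eef_rot: [-3.141, -0.0, 1.956]
force: [-0.7, 0.7, -1.2]
gripper_width: 0.0238
grasp_force: 30.0
```

```bash
python3 - <<'E'
import fr
from h import *
c,im=snap("wrist","w5"); cr=im[180:410,150:410]
cv2.imwrite("pics/w5c.png",cv2.resize(cr,None,fx=2.5,fy=2.5,interpolation=cv2.INTER_CUBIC)[:,:,::-1])
c,im=snap("side","s5"); x,y=map(int,proj(c,[.52,-.12,.04])); cr=im[y-60:y+60,x-80:x+80]
cv2.imwrite("pics/s5c.png",cv2.resize(cr,None,fx=5,fy=5,interpolation=cv2.INTER_CUBIC)[:,:,::-1])
E
```

```text
t 9.8 fx mm -87.72 fy -8.85 z 20.9 yaw-err -0.0013219821204275561 F x,y,z -0.9 -0.39 -1.18 g 0.02383779483417608 29.998561441898346
```

View pics/s5c.png

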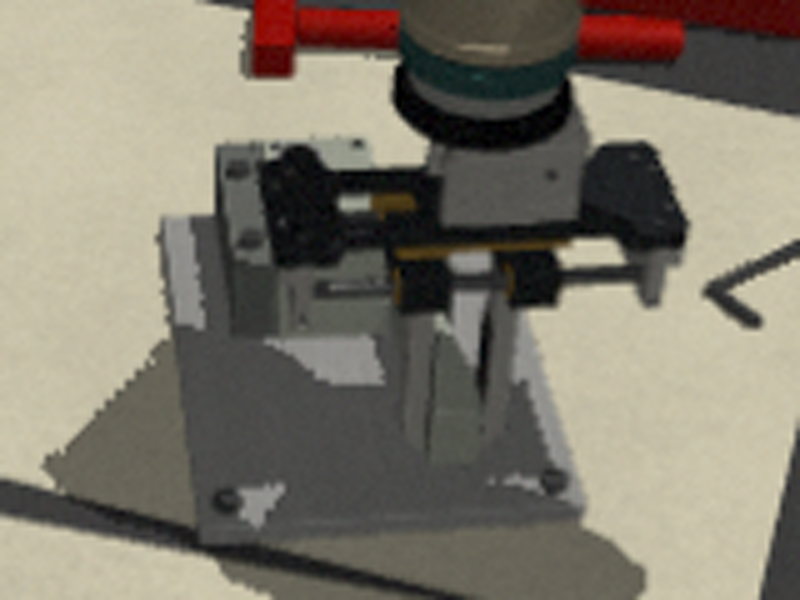

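The wedge is held flat just above the plate with its tip at the mouth, and the force shows no contact. The gripper hides the gap. Now I'll lower it and release.

>>> carry_out(
  targets=[
    [[0,0,0.008,0,0,0],[0,0,0.006,0,0,0],[0,0,0,0,0,0],[0,0,0,0,0,0]],
  ],
)

```text
t: 10.3
tool_pos: [0.4837, -0.0514, 0.0193]
eef_rot: [-3.142, 0.0, 1.956]
force: [-0.7, 0.1, -2.1]
gripper_width: 0.0237
grasp_force: 30.0
```

```bash
python3 fr.py
```

```text
t 10.3 fx mm -87.51 fy -8.65 z 19.3 yaw-err -0.001192135013373452 F x,y,z -0.32 -0.62 -2.12 g 0.02366705196544962 29.998610615730286
```

>>> carry_out(
  targets=[
    [[0,0,0.005,0,0,0],[0,0,0.004,0,0,0],[0,0,0,0,0,0]],
  ],
)

```text
t: 10.6
tool_pos: [0.4837, -0.0514, 0.0192]
eef_rot: [3.141, 0.0, 1.956]
force: [-1.8, -0.0, 6.6]
gripper_width: 0.0237
grasp_force: 30.0
```

>>> carry_out(
  hand=0.6,
  targets=[
    [[0,0,0,0,0,0],[0,0,0,0,0,0],[0,0,0,0,0,0],[0,0,-0.1,0,0,0],[0,0,-0.25,0,0,0],[0,0,-0.3,0,0,0],[0,0,-0.3,0,0,0],[-0.25,0,-0.2,0,0,0],[-0.25,0,0,0,0,0],[0,0,0,0,0,0]],
  ],
)

```text
t: 11.6
tool_pos: [0.5086, -0.1102, 0.1573]
eef_rot: [3.139, 0.004, 1.954]
force: [-0.5, -0.1, -0.4]
gripper_width: 0.0563
grasp_force: 0.0
```

```bash
python3 - <<'E'
import fr
from h import *
c,im=snap("wrist","w6"); np.savez("w6.npz",K=c[0],k=c[1],o=c[2],M=c[3],im=im)
cr=im[60:260,180:400]
cr=cv2.convertScaleAbs(cr,alpha=1.4)
cv2.imwrite("pics/w6c.png",cv2.resize(cr,None,fx=3,fy=3,interpolation=cv2.INTER_CUBIC)[:,:,::-1])
E
```

```text
t 11.6 fx mm -23.64 fy -7.72 z 157.26 yaw-err -0.003530843515771487 F x,y,z -0.1 -0.45 -0.44 g 0.05629868047624939 0.0
```

View pics/w6c.png

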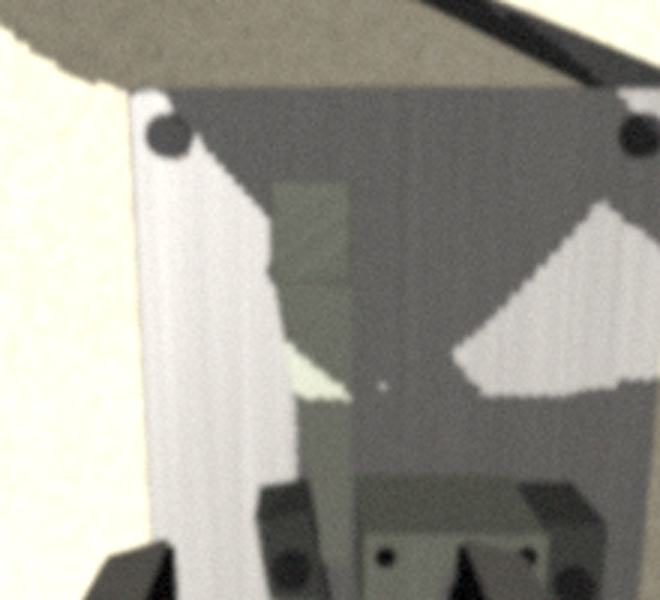

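The wedge lies flat and is released, with its head end at row 183, cols 273–348 in the crop and its tip between jaw and block. Next I'll measure the head end and plan the move behind it with the fingers shut.

```bash
python3 - <<'E'
from fr import *
d=np.load("w6.npz"); c=(d["K"],float(d["k"]),d["o"],d["M"])
g=lambda p,z:(((plane(c,(p[0]/3+180-.33,p[1]/3+60-.33),z)[:2]-O)@X*1e3).round(1),((plane(c,(p[0]/3+180-.33,p[1]/3+60-.33),z)[:2]-O)@Y*1e3).round(1))
for p,z in [((273,183),.048),((273,183),.012),((348,183),.048),((352,395),.048),((352,470),.048),((270,270),.048),((362,532),.072)]: print(p,z,g(p,z))
yaw=np.pi+th
P=lambda x,y,z:[*(O+X*x+Y*y),z]
plan(P(-.140,-.0085,.10),yaw,6)
plan(P(-.140,-.0085,.023),yaw,4,p0=P(-.140,-.0085,.10),y0=yaw)
E
```

```text
t 11.65 fx mm -26.13 fy -8.62 z 156.29 yaw-err -0.003404534947548221 F x,y,z -0.03 -0.86 -0.84 g 0.05637781354670675 0.0
(273, 183) 0.048 (np.float64(-100.0), np.float64(-20.8))
(273, 183) 0.012 (np.float64(-99.7), np.float64(-22.3))
(348, 183) 0.048 (np.float64(-99.9), np.float64(1.0))
(352, 395) 0.048 (np.float64(-36.8), np.float64(2.5))
(352, 470) 0.048 (np.float64(-12.7), np.float64(2.7))
(270, 270) 0.048 (np.float64(-74.9), np.float64(-22.1))
(362, 532) 0.072 (np.float64(-1.0), np.float64(4.8))
[[0.158,-0.0,0.078,0,0,-0.0],[0.158,-0.0,0.078,0,0,-0.0],[0.158,-0.001,0.078,0,0,-0.001],[0.158,-0.0,0.078,0,0,-0.0],[0.158,-0.0,0.079,0,0,-0.001],[0.159,-0.0,0.078,0,0,-0.0]]
end [ 0.464  -0.0027  0.1   ] 1.9573 maxshift 21.252199886129436
[[0.0,0.0,0.16,0,0,-0.0],[0.0,0.0,0.161,0,0,-0.0],[0.0,0.0,0.16,0,0,-0.0],[0.0,0.0,0.161,0,0,-0.0]]
end [ 0.464  -0.0027  0.023 ] 1.9576 maxshift 19.32
```

>>> carry_out(
  hand=0,
  targets=[
    [[0.237,0,0.117,0,0,0],[0.237,0,0.117,0,0,-0.001],[0.237,-0.004,0.117,0,0,-0.001],[0.237,0,0.117,0,0,0],[0,0,0.1,0,0,0],[0,0,0.18,0,0,0],[0,0,0.18,0,0,0],[0,0,0.18,0,0,0],[0,0,0,0,0,0],[0,0,0,0,0,0]],
  ],
)

```text
t: 12.65
tool_pos: [0.462, -0.0013, 0.023]
eef_rot: [-3.14, -0.001, 1.96]
force: [0.1, -1.0, 0.1]
gripper_width: 0.0006
grasp_force: 0.0
```

```bash
python3 fr.py
```

```text
t 12.65 fx mm -142.12 fy -9.82 z 23.0 yaw-err 0.002203141578451584 F x,y,z 0.92 -0.32 0.11 g 0.0006037060877306895 0.0
```

>>> carry_out(
  targets=[
    [[-0.08,0,0,0,0,0],[-0.08,0.005,0,0,0,0],[-0.06,0,0,0,0,0],[-0.03,0,0,0,0,0],[-0.03,0,0,0,0,0],[-0.03,0,0,0,0,0],[-0.03,0,0,0,0,0],[0,0,0,0,0,0]],
  ],
)

```text
t: 13.45
tool_pos: [0.4792, -0.0399, 0.0233]
eef_rot: [3.141, 0.001, 1.959]
force: [-0.6, 0.2, 0.7]
gripper_width: 0.0005
grasp_force: 0.0
```

```bash
python3 fr.py
```

```text
t 13.45 fx mm -99.88 fy -8.43 z 23.28 yaw-err 0.0016094595609559281 F x,y,z -0.42 -0.51 0.66 g 0.000513757016214659 0.0
```

>>> carry_out(
  targets=[
    [[-0.025,0,0,0,0,0],[-0.025,0,0,0,0,0],[-0.025,0,0,0,0,0],[-0.025,0,0,0,0,0],[0,0,0,0,0,0]],
  ],
)

```text
t: 13.95
tool_pos: [0.4838, -0.0507, 0.0233]
eef_rot: [3.141, 0.0, 1.959]
force: [-0.1, -0.1, -0.5]
gripper_width: 0.0005
grasp_force: 0.3
```

```bash
python3 fr.py
```

```text
t 13.95 fx mm -88.11 fy -8.3 z 23.25 yaw-err 0.0013792514284134416 F x,y,z 0.06 -0.12 -0.51 g 0.000478824788423869 0.30972255393862724
```

>>> carry_out(
  targets=[
    [[-0.012,0,0,0,0,0],[-0.012,0,0,0,0,0],[-0.012,0,0,0,0,0],[-0.012,0,0,0,0,0],[0,0,0,0,0,0]],
  ],
)

```text
t: 14.45
tool_pos: [0.4859, -0.0559, 0.0233]
eef_rot: [3.141, 0.0, 1.959]
force: [0.2, 4.2, -0.2]
gripper_width: 0.0006
grasp_force: 1.8
```

```bash
python3 - <<'E'
import fr
from h import *
c,im=snap("side","s7"); x,y=map(int,proj(c,[.51,-.08,.04])); cr=im[y-60:y+60,x-80:x+80]
cv2.imwrite("pics/s7c.png",cv2.resize(cr,None,fx=5,fy=5,interpolation=cv2.INTER_CUBIC)[:,:,::-1])
E
```

```text
t 14.45 fx mm -82.53 fy -8.32 z 23.28 yaw-err 0.001693494983922239 F x,y,z -3.85 1.78 -0.18 g 0.000584143709768913 1.8351135402917862
```

View pics/s7c.png

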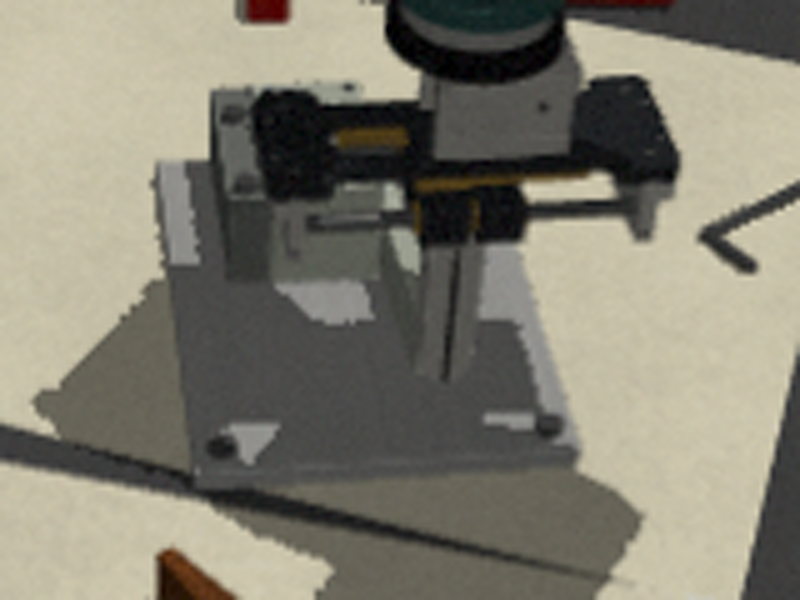

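The shut fingers sit squarely on the wedge's head end and are pushing it, with resistance starting at about 4 N. I'll continue in small steps.

>>> carry_out(
  targets=[
    [[-0.006,0,0,0,0,0],[-0.006,0,0,0,0,0],[0,0,0,0,0,0]],
  ],
)

```text
t: 14.8
tool_pos: [0.4863, -0.0571, 0.0233]
eef_rot: [3.142, -0.0, 1.959]
force: [0.5, 5.3, 0.4]
gripper_width: 0.0005
grasp_force: 2.2
```

>>> carry_out(
  targets=[
    [[-0.006,0,0,0,0,0],[-0.006,0,0,0,0,0],[0,0,0,0,0,0]],
  ],
)

```text
t: 15.1
tool_pos: [0.4866, -0.0576, 0.0233]
eef_rot: [3.141, -0.002, 1.959]
force: [0.4, 7.0, 0.8]
gripper_width: 0.0003
grasp_force: 3.3
```

>>> carry_out(
  targets=[
    [[-0.006,0,0,0,0,0],[-0.006,0,0,0,0,0],[0,0,0,0,0,0]],
  ],
)

```text
t: 15.4
tool_pos: [0.4872, -0.0584, 0.0233]
eef_rot: [3.141, -0.002, 1.958]
force: [2.1, 9.0, 0.5]
gripper_width: 0.0001
grasp_force: 4.1
```

>>> carry_out(
  targets=[
    [[-0.006,0.004,0,0,0,0],[-0.006,0.004,0,0,0,0],[0,0,0,0,0,0]],
  ],
)

```text
t: 15.7
tool_pos: [0.4889, -0.0599, 0.0233]
eef_rot: [3.141, -0.001, 1.959]
force: [1.3, 7.5, -0.6]
gripper_width: 0.0007
grasp_force: 3.1
```

>>> carry_out(
  targets=[
    [[-0.006,0,0,0,0,0],[-0.006,0,0,0,0,0],[0,0,0,0,0,0]],
  ],
)

```text
t: 16.0
tool_pos: [0.4894, -0.0604, 0.0233]
eef_rot: [3.14, -0.003, 1.958]
force: [0.7, 9.5, 0.6]
gripper_width: 0.0004
grasp_force: 4.4
```

```bash
python3 fr.py
```

```text
t 16.0 fx mm -77.02 fy -6.79 z 23.29 yaw-err 0.0004702094317214911 F x,y,z -8.56 4.26 0.63 g 0.0003606809536434731 4.352491647005081
```

>>> carry_out(
  targets=[
    [[-0.008,0,0,0,0,0],[-0.008,0,0,0,0,0],[0,0,0,0,0,0]],
  ],
)

```text
t: 16.3
tool_pos: [0.4901, -0.0629, 0.0233]
eef_rot: [3.141, -0.001, 1.959]
force: [0.6, 2.0, 0.0]
gripper_width: 0.0004
grasp_force: 0.9
```

>>> carry_out(
  targets=[
    [[-0.006,0,0,0,0,0],[-0.006,0,0,0,0,0],[0,0,0,0,0,0]],
  ],
)

```text
t: 16.6
tool_pos: [0.4908, -0.066, 0.0233]
eef_rot: [-3.141, 0.001, 1.96]
force: [-0.1, 0.5, -0.2]
gripper_width: 0.0004
grasp_force: 0.6
```

```bash
python3 fr.py
```

```text
t 16.6 fx mm -71.35 fy -7.58 z 23.33 yaw-err 0.001917495948489334 F x,y,z -0.54 0.11 -0.18 g 0.0003946722668708004 0.6077740900218487
```

>>> carry_out(
  targets=[
    [[-0.008,0,0,0,0,0],[-0.008,0,0,0,0,0],[0,0,0,0,0,0]],
  ],
)

```text
t: 16.9
tool_pos: [0.4915, -0.0675, 0.0233]
eef_rot: [3.142, 0.001, 1.959]
force: [-0.3, 0.4, -0.2]
gripper_width: 0.0003
grasp_force: 0.6
```

>>> carry_out(
  targets=[
    [[-0.006,0,0,0,0,0],[-0.006,0,0,0,0,0],[0,0,0,0,0,0]],
  ],
)

```text
t: 17.2
tool_pos: [0.4919, -0.0685, 0.0233]
eef_rot: [-3.142, 0.0, 1.96]
force: [0.5, 2.6, -0.2]
gripper_width: 0.0003
grasp_force: 1.0
```

>>> carry_out(
  targets=[
    [[-0.006,0,0,0,0,0],[-0.006,0,0,0,0,0],[0,0,0,0,0,0]],
  ],
)

```text
t: 17.5
tool_pos: [0.4924, -0.0697, 0.0233]
eef_rot: [-3.142, -0.0, 1.959]
force: [-0.2, 2.5, 1.1]
gripper_width: 0.0006
grasp_force: 1.3
```

```bash
python3 fr.py
```

```text
t 17.5 fx mm -67.31 fy -7.5 z 23.26 yaw-err 0.0016921902618494133 F x,y,z -2.39 0.75 1.1 g 0.0006313072227436079 1.274044755846262
```

>>> carry_out(
  targets=[
    [[-0.008,0,0,0,0,0],[-0.008,0,0,0,0,0],[0,0,0,0,0,0]],
  ],
)

```text
t: 17.8
tool_pos: [0.4925, -0.0699, 0.0233]
eef_rot: [-3.142, -0.003, 1.958]
force: [-0.9, 7.2, 2.0]
gripper_width: 0.0001
grasp_force: 3.6
```

>>> carry_out(
  targets=[
    [[-0.006,0,0,0,0,0],[-0.006,0,0,0,0,0],[0,0,0,0,0,0]],
  ],
)

```text
t: 18.1
tool_pos: [0.4925, -0.07, 0.0233]
eef_rot: [3.142, -0.005, 1.957]
force: [-0.7, 12.0, 4.0]
gripper_width: 0.001
grasp_force: 5.2
```

>>> carry_out(
  targets=[
    [[-0.006,0,0,0,0,0],[-0.006,0,0,0,0,0],[0,0,0,0,0,0]],
  ],
)

```text
t: 18.4
tool_pos: [0.4925, -0.07, 0.0233]
eef_rot: [3.142, -0.008, 1.957]
force: [-0.8, 14.4, 6.1]
gripper_width: 0.0005
grasp_force: 7.0
```

```bash
python3 fr.py
```

```text
t 18.4 fx mm -66.93 fy -7.45 z 23.32 yaw-err -0.0010230291787440837 F x,y,z -13.66 4.7 6.15 g 0.0004933220603440481 6.981682106852531
```

>>> carry_out(
  targets=[
    [[-0.006,0,0,0,0,0],[-0.006,0,0,0,0,0],[0,0,0,0,0,0]],
  ],
)

```text
t: 18.7
tool_pos: [0.4925, -0.07, 0.0233]
eef_rot: [-3.142, -0.01, 1.956]
force: [-1.3, 18.1, 5.4]
gripper_width: 0.0008
grasp_force: 8.7
```

>>> carry_out(
  targets=[
    [[-0.006,0,0,0,0,0],[-0.004,0,0,0,0,0],[0,0,0,0,0,0]],
  ],
)

```text
t: 19.0
tool_pos: [0.4925, -0.07, 0.0233]
eef_rot: [-3.141, -0.012, 1.955]
force: [-1.7, 21.6, 9.5]
gripper_width: 0.0004
grasp_force: 10.2
```

```bash
python3 fr.py
```

```text
t 19.0 fx mm -66.97 fy -7.5 z 23.33 yaw-err -0.002415065130912719 F x,y,z -20.59 6.59 9.52 g 0.00039905811573086173 10.166812688112259
```

>>> carry_out(
  targets=[
    [[-0.006,0,0,0,0,0],[0,0,0,0,0,0],[0,0,0,0,0,0]],
  ],
)

```text
t: 19.3
tool_pos: [0.4925, -0.07, 0.0233]
eef_rot: [-3.141, -0.014, 1.955]
force: [-2.1, 22.7, 9.5]
gripper_width: 0.0004
grasp_force: 11.0
```

```bash
python3 fr.py
```

```text
t 19.3 fx mm -66.93 fy -7.5 z 23.34 yaw-err -0.002752507234960566 F x,y,z -21.79 6.62 9.52 g 0.00038984193936944826 10.99812000989914
```

>>> carry_out(
  targets=[
    [[-0.006,0,0,0,0,0],[0,0,0,0,0,0],[0,0,0,0,0,0]],
  ],
)

```text
t: 19.6
tool_pos: [0.4925, -0.07, 0.0233]
eef_rot: [-3.141, -0.015, 1.954]
force: [-2.4, 24.0, 10.2]
gripper_width: 0.0003
grasp_force: 11.9
```

>>> carry_out(
  targets=[
    [[0.05,0,0,0,0,0],[0.05,0,0,0,0,0],[0.1,0,0,0,0,0],[0.15,0,0,0,0,0],[0.15,0,-0.1,0,0,0],[0,0,-0.3,0,0,0],[0,0,-0.3,0,0,0],[-0.3,0,-0.3,0,0,0],[-0.2,0,-0.1,0,0,0],[0,0,0,0,0,0]],
  ],
)

```text
t: 20.6
tool_pos: [0.4985, -0.0805, 0.1572]
eef_rot: [3.137, 0.006, 1.957]
force: [-0.3, 1.0, 0.7]
gripper_width: 0.0007
grasp_force: 0.0
```

```bash
python3 - <<'E'
import fr
from h import *
c,im=snap("wrist","w8"); np.savez("w8.npz",K=c[0],k=c[1],o=c[2],M=c[3],im=im)
cr=im[60:260,160:400]
cr=cv2.convertScaleAbs(cr,alpha=1.4)
cv2.imwrite("pics/w8c.png",cv2.resize(cr,None,fx=3,fy=3,interpolation=cv2.INTER_CUBIC)[:,:,::-1])
E
```

```text
t 20.6 fx mm -54.95 fy -5.88 z 157.17 yaw-err -0.0006205911653882623 F x,y,z -1.07 0.11 0.67 g 0.0006704366372964207 0.0
```

View pics/w8c.png

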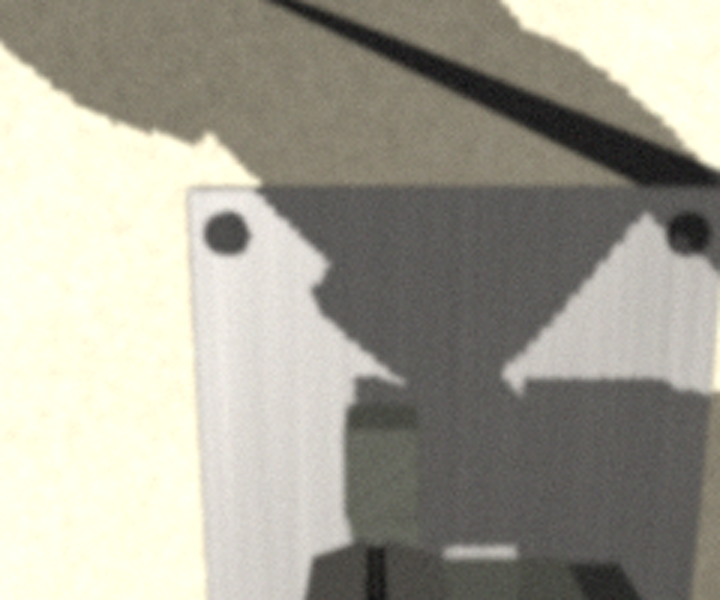

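The wedge's head end sits straight in front of the gap (top edge at row 430, cols 346–417 in the crop), with the arm clear. One last check of the depth, then I hand in.

```bash
python3 - <<'E'
from fr import *
d=np.load("w8.npz"); c=(d["K"],float(d["k"]),d["o"],d["M"])
q=plane(c,(382/3+160-.33,430/3+60-.33),.048)[:2]-O
q2=plane(c,(382/3+160-.33,403/3+60-.33),.012)[:2]-O
print("head end x",q@X*1e3,q2@X*1e3,"tip",q@X*1e3+120,"y",q@Y*1e3)
print(bot.job_done())
E
```

```text
t 20.65 fx mm -57.61 fy -7.26 z 155.42 yaw-err -0.00022438747788622315 F x,y,z 0.04 -0.78 0.02 g 0.0004518761748034981 0.0
head end x -56.814482761360644 -56.904874709913436 tip 63.185517238639356 y -4.695103340112072
the job is handed in; nothing more can be done
None
```

The wedge is driven in and appears locked: the last push of about 23 N moved it no further, its tip is about 63 mm past the mouth, the arm is clear, and the job is handed in (no verdict came back).

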